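# Hold a module in the corner of a work-holding fixture with one diagonal push

## Robot

A 6-joint arm with a two-finger parallel gripper is mounted at the origin on a cart in front of the work surface, level with it; the furniture and walls round the work are solid. World frame = base frame: x ahead of the robot, y to its left, z up, the work surface at z = 0. Lengths are in m, angles in rad, forces in N, time in s.
With the tool pointing down it reaches from about 0.25 to 0.725 m from the base axis. Payload 4 kg.
Tool frame: the origin (TCP) lies between the finger pads; the fingertips stand 11 mm ahead of it and the grasp point (between the pads) lies 8 mm behind it (bot.tip_extent is the distance from the TCP to the fingertips, in m); z points along the fingers, y is the line along which they close (so a half turn about z gives the same grasp; the last joint's range is limited). The gripper opens to 85 mm and grips with 20 to 120 N. Pads are 22 mm wide; open, the fingers measure 114 mm over their backs; the gripper's body (76 mm by 85 mm) begins 54 mm behind the grasp point. The pads swing forward as they close: fully open they stand 13 mm farther back than shut.
Start: joints at [0, 0.241, 0.005, 1.335, 0, 1.571], TCP at [0.5, -0, 0.242] pointing down, gripper open.
Joint ranges: [-2.72, 2.72], [-1.05, 1.87], [-1.09, 1.28], [-1.99, 2.15], [-1.42, 1.44], [-3.14, 3.14]. Speed limits (rad/s): [2.79, 2.79, 3.14, 3.14, 3.14, 3.14].

## Interface

Orientations are given as a unit quaternion [x, y, z, w].
In Python, from workcell import bot gives the robot as it stands. The module is installed in compiled form; this text tells all that it offers.
- The arm moves only by the tool drive_tool, never from a script. Its argument "rows" is a list of rows, each an object of numbers: "dx", "dy", "dz": the shift along the tool's x, y, z in units of 50 mm (1.0 is 50 mm); "wx", "wy", "wz": the turn, a rotation vector about the tool's x, y, z in units of 5 degrees (1.0 is 5 degrees); "hand": the finger opening in mm, from 0 to 85.4. A call has 1 to 20 rows; each row is the pose to reach, as a shift and turn from the pose commanded when the call began, along the tool's axes at that moment; what a row does not reach only later rows make up. A row lasts 1/10 s, in which the tool goes at most 50 mm and 8.59 degrees, less where a joint would pass 70% of its speed; a pose out of reach is approached as far as the arm can. A call with a gripper value outside its range is refused whole. The fingers move at their own pace and stop on an object; the grip force is fixed at half the most. Time passes only in rows, so rows that repeat a pose let the fingers close. It gives the time, the measured TCP pose, the force, the opening and the grip force at its end, in the units of the state.
- bot.get_obs(): the state, without advancing time (a new reading comes with each control period).
- bot.camera(name): name is "scene" or "side" or "wrist"; returns the picture (384x512x3 uint8, red, green, blue); there is no depth.
- bot.get_calibration(name): a dict with "vfov" (degrees; the focal length in pixels is half the picture's height over the tangent of half this angle, whatever the lens; pixels are square), "cx", "cy" (the principal point, pixels), "origin" and "rotation" of the camera in the world; the wrist camera has in their place "mount" (4x4, takes a point from camera to tool coordinates, whose origin is the TCP and whose axes are the flange's). Camera axes: x right, y up, looking along -z (the intrinsics and any distortion apply to the point x, -y, -z); pixel columns grow to the right and rows downward; lengths in m; the calibration is good to about 2 mm. A picture is of the moment at which its call begins: read the wrist's pose just before it. get_calibration takes no time and is no camera call.
- bot.job_done(): hands the job in; it is judged then, once.
Trained networks look in the newest picture that a camera, given by its name, has taken for a name from the list of things; names that differ only in an ending like _2 or _b are one class to them, and where a whole thing is asked for, a point or a joint stands for the part that bears it (a point fixed in the world has none). Each returns a list of dicts, best first, with "score" (0 to 1); they miss things now and then, are a little off and sometimes report something else, mostly with a low value. They report only what shows in the picture. A call takes as long as a camera call. They do not tell look-alikes from the thing itself.
- bot.look_for(camera, thing): "extent" ([centre column, centre row, width, height] in pixels, round what is visible of it).
- bot.outline_of(camera, thing): "region" (384x512 bool, what is visible of it) and "extent" ([centre column, centre row, width, height] in pixels, round what is visible of it).
The state is a dict: "clock": time; "joint_pos": joint angles; "joint_vel": joint speeds; "tau": joint torques, N m; "eef_pos": TCP position; "tool_rot": TCP orientation; "ft_force": force on the tool from outside, world axes, zero at the start; "ft_torque": the same for the moment, N m; "grip_width": finger opening in m; "grasp_force": force on a finger pad.
Only numpy, scipy, OpenCV 4.12 (cv2) and the standard library are available. Lean on these libraries where they do the work, as an engineer would, in place of code of your own. Each camera call takes 0.05 s, during which the arm holds its last target. There are 200 camera calls.

## Task

Get the white converter module ready to be fastened in the small work-holding fixture: first turn the fixture's brass hex nut clockwise until its orange swing stop reaches the end of its travel and points straight at the tall blue fence, then lay the module right side up, flat on the dark steel bed, with one long side flush against the fence and one end up against the stop. Finish while holding it there with one firm diagonal push of the robot's fingers, down onto the bed and back against the fence at the same time: the program ends still pushing, nothing is let go. Leave the relay, the capacitor and the tin where they stand.

Things in the scene. Friction and masses are not known exactly. Their poses are not given: they have to be found in the camera images.
- bed: dark grey steel bed of the fixture, fixed to the bench, different place and yaw each time; origin in its top face, 16 mm above the bench. The bed runs from -62 to +62 mm along its x and from -92 to +72 mm along its y; its +x points at the fence, +y along the fence away from the stop, z up.
- fence: blue upright fence along the far (+x) edge of the bed, 15 mm thick, 40 mm above the bed's top, fixed; same origin and axes as the bed: its flat working face is the plane x = +45 mm, facing -x, over the bed's whole length.
- stop (a joint): turn of swing stop and nut, rad: 0 parked (orange arm lies across the bed), 1.35 at its end stop (arm points along the bed's +x at the fence; its side facing +y is then the plane y = -60 mm of the bed). Grows clockwise seen from above, starts at 0 to 0.35. Stiff (0.08 N m friction), stays where left. Pushing the arm towards the bed's -y turns it to its end stop.
- nut (a point): middle of the brass hex nut, on its vertical turning axis (x = -35, y = -75 mm of the bed); fast to the orange arm (16 mm wide, from 1 mm right to 15 mm left of the axis looking outwards, reaching 74 mm out, top 12 mm above the bed). Nut: 24 mm across flats, 24 mm high, underside 12.5 mm and top 36.5 mm above the bed. Flats face this frame's +x and -x and every 60 degrees from there; the frame turns with the nut, z up.
- module_centre (a point): centre of the loose white converter module, a box 40 mm (x) by 70 mm (y) by 22 mm high (z), about 0.14 kg; starts flat on the bench. Either end may face the stop.
- module: the same module, origin in the middle of its underside, same axes.
- relay: blue relay cube, 28 x 28 x 30 mm, loose bystander on the bench; origin at its underside.
- capacitor: dark blue upright capacitor can, 35 mm across, 47 mm high, loose bystander; origin at its underside.
- tin: white round tip-cleaner tin, 56 mm across, 27 mm high, loose bystander; origin at its underside.
There are look-alikes about, which are no part of the job. Leave any green or pink look-alike of the module alone.

How it is judged:
By the outcome, as a careful person would: the job done as asked, in the order asked, and still so for the second after the job is handed in, while the arm keeps its last pose, push and grip.
It also fails if it takes over 69 s, if anything falls off the work surface, if the arm or the gripper's body presses on something with over 40 N, if the wrist force passes 120 N, or if a joint passes its speed limit or range.

## Working session

There is one attempt and no reset: what is moved stays moved. The work goes in short steps, Python scripts to look and compute and a tool call to move; the robot and the scene stay as the last step left them, time stands still between calls to the robot, and variables do not carry over. Pictures are saved under pics/ and viewed, at most 10 in all, crops included, and the job is handed in when it is done.

Besides the shell and the picture viewer there is one more tool, called after "Emit:" as a command line: name --argument value ..., lists and objects as JSON in quotes. drive_tool: Moves the arm, as the interface text tells. Its arguments: {"type":"object","properties":{"rows":{"type":"array","items":{"type":"object","properties":{"dx":{"type":"number"},"dy":{"type":"number"},"dz":{"type":"number"},"wx":{"type":"number"},"wy":{"type":"number"},"wz":{"type":"number"},"hand":{"type":"number"}}}}},"required":["rows"]}

```bash
mkdir -p pics; ls; python3 - <<'E'
from workcell import bot
import cv2,numpy as np
for c in("scene","side"):
    im=bot.camera(c); cv2.imwrite(f"pics/{c}0.png",im[...,::-1]); k=bot.get_calibration(c); print(c,{a:(np.round(b,4).tolist() if not isinstance(b,str) else b) for a,b in k.items()})
    for t in("bed","fence","stop","nut","module","relay","capacitor","tin"):
        print(t,[(np.round(d["extent"]).tolist(),round(d["score"],2)) for d in bot.look_for(c,t)][:4])
k=bot.get_calibration("wrist");print(k)
print(bot.get_obs())
a=cv2.imread("pics/scene0.png");b=cv2.imread("pics/side0.png")
E
```

```text
pics
scene {'vfov': 55.4889, 'cx': 247.8233, 'cy': 191.9081, 'origin': [0.1523, -0.643, 0.6165], 'rotation': [0.4418, -0.1036, -0.1878, 0.8711]}
bed [([191.0, 168.0, 58.0, 21.0], 0.84)]
fence [([193.0, 150.0, 51.0, 15.0], 0.97)]
stop [([199.0, 166.0, 26.0, 14.0], 0.62)]
nut [([201.0, 167.0, 28.0, 12.0], 0.73)]
module [([319.0, 294.0, 37.0, 22.0], 0.67), ([263.0, 253.0, 30.0, 29.0], 0.63), ([271.0, 148.0, 24.0, 11.0], 0.53)]
relay [([203.0, 202.0, 14.0, 16.0], 0.68)]
capacitor [([208.0, 223.0, 12.0, 28.0], 0.78)]
tin [([237.0, 321.0, 28.0, 35.0], 0.58)]
side {'vfov': 53.6714, 'cx': 256.1225, 'cy': 194.4497, 'origin': [0.1764, -0.7205, 0.5828], 'rotation': [0.4718, -0.0892, -0.1873, 0.8569]}
bed [([194.0, 174.0, 60.0, 23.0], 0.98)]
fence [([197.0, 156.0, 50.0, 19.0], 0.97)]
stop [([203.0, 171.0, 27.0, 12.0], 0.67)]
nut [([204.0, 171.0, 31.0, 19.0], 0.74)]
module [([318.0, 290.0, 38.0, 26.0], 0.95), ([266.0, 252.0, 33.0, 25.0], 0.82), ([276.0, 154.0, 22.0, 12.0], 0.75)]
relay [([202.0, 207.0, 15.0, 19.0], 0.65)]
capacitor [([208.0, 224.0, 18.0, 22.0], 0.78)]
tin [([233.0, 316.0, 33.0, 3
[... 452 characters left out ...]
 0.9, 'joint_pos': array([-4.25655051e-05,  2.40553927e-01,  4.97669891e-03,  1.33518675e+00,
       -1.38717860e-05,  1.57081532e+00]), 'joint_vel': array([ 0.00098589,  0.00173756, -0.00031797, -0.00094413,  0.00045531,
       -0.00095947]), 'tau': array([-5.83510391e-04, -3.72195983e+01,  2.52693808e+01,  9.75013209e-04,
       -5.12508137e-06, -3.32126092e-06]), 'eef_pos': array([ 4.99993530e-01, -2.53399746e-05,  2.42320589e-01]), 'tool_rot': array([7.07128547e-01, 7.07085015e-01, 6.53084976e-06, 1.63399532e-05]), 'ft_force': array([-0.14806642,  0.16493107, -0.32069055]), 'ft_torque': array([-0.01142215,  0.02212553, -0.00824645]), 'grasp_force': 0.0, 'grip_width': 0.08569276368889432}
```

View pics/scene0.png

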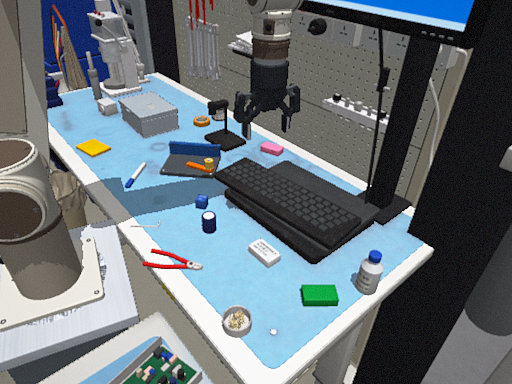

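View pics/side0.png

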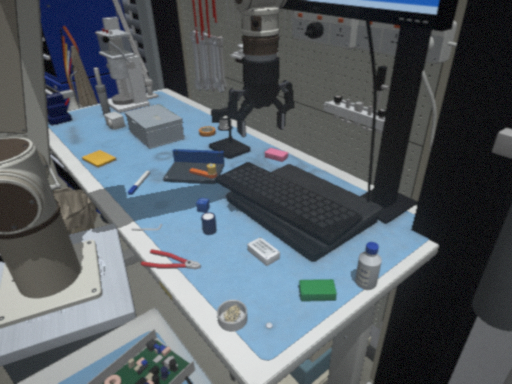

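The white module is at scene (263,253); the green one (319,294) and the pink one (271,148) are look-alikes. The fixture is at (191,165) with its nut at (209,163). The relay, capacitor and tin are at (202,202), (208,222) and (237,321).

```bash
cat > h.py <<'E'
from workcell import bot
import cv2,numpy as np
from scipy.spatial.transform import Rotation as R
def cam(c,obs=None):
    k=bot.get_calibration(c); f=192/np.tan(np.radians(k["vfov"]/2))
    if c=="wrist":
        M=np.array(k["mount"]);o=obs or bot.get_obs();T=R.from_quat(o["tool_rot"])
        Rm=T.as_matrix()@M[:3,:3];og=T.apply(M[:3,3])+o["eef_pos"]
    else:
        r=np.array(k["rotation"]);Rm=R.from_quat(r).as_matrix() if r.size==4 else r;og=np.array(k["origin"])
    return f,k["cx"],k["cy"],Rm,og
def unproj(K,uv,z):
    f,cx,cy,Rm,og=K;uv=np.atleast_2d(uv).astype(float)
    d=np.c_[(uv[:,0]-cx)/f,-(uv[:,1]-cy)/f,-np.ones(len(uv))]@Rm.T
    return og+d*((z-og[2])/d[:,2])[:,None]
def proj(K,P):
    f,cx,cy,Rm,og=K;p=(np.atleast_2d(P)-og)@Rm
    return np.c_[cx-f*p[:,0]/p[:,2],cy+f*p[:,1]/p[:,2]]
E
python3 - <<'E'
from h import *
print(bot.get_calibration("scene").keys())
for c,pts in(("scene",dict(nut=(209,161,.05),bedc=(191,168,.016),mod=(263,251,.022),relay=(203,198,.03),cap=(208,213,.047),tin=(237,315,.027),green=(319,292,.02),pink=(271,147,.02))),("side",dict(nut=(212,167,.05),mod=(264,250,.022),cap=(208,216,.047)))):
    K=cam(c)
    for n,p in pts.items(): print(c,n,unproj(K,p[:2],p[2]).round(3))
    print(proj(K,[.5,0,.242]))
im=cv2.imread("pics/scene0.png");cv2.imwrite("pics/crop.png",np.hstack([cv2.resize(im[130:190,150:240],(540,360),interpolation=2),cv2.resize(im[235:275,240:290],None,fx=5.2,fy=9,interpolation=2)]))
E
```

```text
dict_keys(['vfov', 'cx', 'cy', 'origin', 'rotation'])
scene nut [[0.446 0.249 0.05 ]]
scene bedc [[0.399 0.286 0.016]]
scene mod [[ 0.439 -0.125  0.022]]
scene relay [[0.377 0.109 0.03 ]]
scene cap [[0.362 0.024 0.047]]
scene tin [[ 0.317 -0.259  0.027]]
scene green [[ 0.492 -0.272  0.02 ]]
scene pink [[0.682 0.3   0.02 ]]
[[266.27629883 135.33125417]]
side nut [[0.446 0.241 0.05 ]]
side mod [[ 0.442 -0.132  0.022]]
side cap [[0.36  0.013 0.047]]
[[261.48248685 132.35792418]]
```

View pics/crop.png

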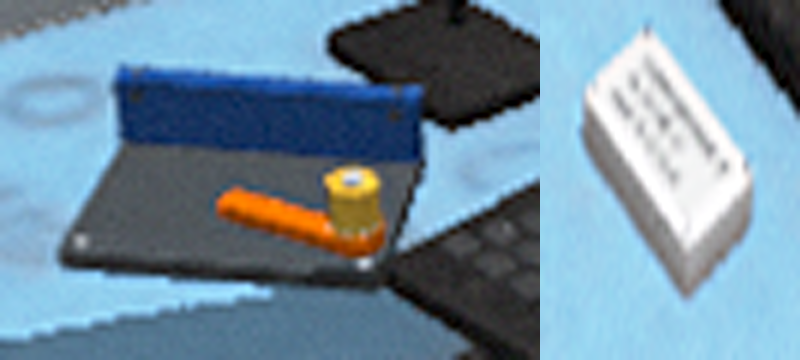

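The crop shows the white module label side up at about (0.44,-0.13). The fixture's orange arm lies across the bed from the nut at about (0.446,0.245). I'll take a wrist view of the module from here, then go over the fixture.

```bash
cat > m.py <<'E'
from h import *
import sys
def meas(tag,things):
    o=bot.get_obs();im=bot.camera("wrist");K=cam("wrist",o);cv2.imwrite(f"pics/{tag}.png",im[...,::-1])
    print(o["clock"],o["eef_pos"].round(4),o["tool_rot"].round(4))
    out={}
    for t in things:
        for d in bot.outline_of("wrist",t)[:3]:
            r=d["region"].astype(np.uint8);c,_=cv2.findContours(r,0,1)
            c=max(c,key=cv2.contourArea);out.setdefault(t,[]).append((d["score"],r,c))
            print(t,round(d["score"],2),np.round(d["extent"]).tolist())
    return K,im,out
E
python3 - <<'E'
from m import *
K,im,o=meas("w0",["module"])
for s,r,c in o.get("module",[]):
    q=cv2.approxPolyDP(c,4,True)[:,0];print(q.tolist());print(unproj(K,q,.022).round(4).tolist())
E
```

```text
0.9 [ 0.5    -0.      0.2423] [0.7071 0.7071 0.     0.    ]
module 0.78 [246.0, 323.0, 49.0, 29.0]
module 0.67 [210.0, 241.0, 43.0, 56.0]
[[223, 324], [225, 331], [249, 336], [271, 328], [269, 320], [235, 308]]
[[0.4556, -0.2563, 0.022], [0.4583, -0.2699, 0.022], [0.4957, -0.2799, 0.022], [0.53, -0.2642, 0.022], [0.5266, -0.2487, 0.022], [0.4747, -0.2261, 0.022]]
[[218, 215], [196, 220], [191, 227], [208, 268], [232, 261]]
[[0.4547, -0.0733, 0.022], [0.4246, -0.0806, 0.022], [0.4172, -0.0911, 0.022], [0.4372, -0.156, 0.022], [0.472, -0.1445, 0.022]]
```

Emit:
drive_tool --rows '[{"dx":1,"dy":-0.3},{"dx":2,"dy":-0.6},{"dx":3,"dy":-1},{"dx":4,"dy":-1.4},{"dx":5,"dy":-1.6},{"dx":5.4,"dy":-1.6},{"dx":5.4,"dy":-1.6},{"dx":5.4,"dy":-1.6},{"dx":5.4,"dy":-1.6},{"dx":5.4,"dy":-1.6},{"dx":5.4,"dy":-1.6}]'

```text
invalid input at $.rows[0]: expected keys dx, dy, dz, wx, wy, wz, hand
```

```bash
python3 - <<'E'
from m import *
K,im,o=meas("w1",["bed","fence","stop","nut"])
for t,z in(("bed",.016),("fence",.056),("stop",.028),("nut",.0525)):
  for s,r,c in o.get(t,[])[:1]:
    q=cv2.approxPolyDP(c,4,True)[:,0];print(t,q.tolist());print(unproj(K,q,z)[:,:2].round(4).tolist())
E
```

```text
1.0 [0.5    0.     0.2423] [0.7071 0.7071 0.     0.    ]
```

View pics/w1.png

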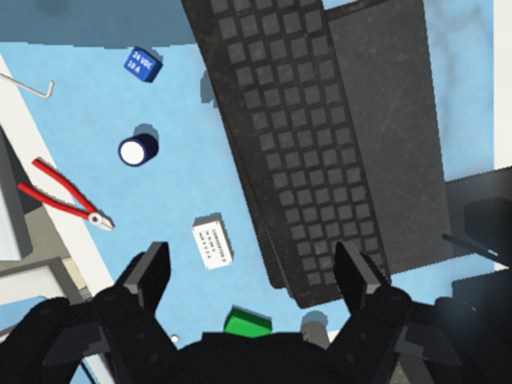

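The move was refused because rows need every key. The wrist view shows the white module at (212,241), with green (248,323), keyboard, relay (143,64) and capacitor (138,151). Next I move to the fixture.

Emit:
drive_tool --rows '[{"dx":1,"dy":-0.3,"dz":0,"wx":0,"wy":0,"wz":0,"hand":85},{"dx":2,"dy":-0.6,"dz":0,"wx":0,"wy":0,"wz":0,"hand":85},{"dx":3,"dy":-1,"dz":0,"wx":0,"wy":0,"wz":0,"hand":85},{"dx":4,"dy":-1.4,"dz":0,"wx":0,"wy":0,"wz":0,"hand":85},{"dx":5,"dy":-1.6,"dz":0,"wx":0,"wy":0,"wz":0,"hand":85},{"dx":5.4,"dy":-1.6,"dz":0,"wx":0,"wy":0,"wz":0,"hand":85},{"dx":5.4,"dy":-1.6,"dz":0,"wx":0,"wy":0,"wz":0,"hand":85},{"dx":5.4,"dy":-1.6,"dz":0,"wx":0,"wy":0,"wz":0,"hand":85},{"dx":5.4,"dy":-1.6,"dz":0,"wx":0,"wy":0,"wz":0,"hand":85}]'

```text
clock: 2.15
eef_pos: [0.42, 0.2692, 0.2422]
tool_rot: [0.707, 0.707, -0.0, 0.0]
ft_force: [0.8, -0.0, 0.1]
grip_width: 0.085
grasp_force: 0.0
```

```bash
python3 - <<'E'
from m import *
K,im,o=meas("w2",["bed","fence","stop","nut"])
for t,z in(("bed",.016),("fence",.056),("stop",.028),("nut",.0525)):
  for s,r,c in o.get(t,[])[:1]:
    q=cv2.approxPolyDP(c,4,True)[:,0];print(t,q.tolist());print(unproj(K,q,z)[:,:2].round(4).tolist())
E
```

```text
2.15 [0.42   0.2692 0.2422] [ 7.074e-01  7.068e-01 -3.000e-04  1.000e-04]
bed 0.71 [241.0, 123.0, 154.0, 142.0]
fence 0.95 [267.0, 84.0, 139.0, 96.0]
stop 0.81 [258.0, 160.0, 55.0, 68.0]
nut 0.69 [253.0, 161.0, 54.0, 61.0]
bed [[202, 52], [161, 131], [271, 194], [226, 136], [236, 129], [264, 163], [277, 163], [285, 173], [317, 128]]
[[0.3632, 0.3963], [0.3072, 0.3069], [0.4458, 0.2236], [0.3879, 0.3006], [0.4006, 0.3092], [0.4359, 0.266], [0.4527, 0.2659], [0.4635, 0.2526], [0.5012, 0.3103]]
fence [[201, 33], [196, 45], [305, 119], [328, 127], [329, 117]]
[[0.3695, 0.4084], [0.3639, 0.3975], [0.4783, 0.3243], [0.5042, 0.3157], [0.5044, 0.3264]]
stop [[233, 130], [227, 139], [270, 191], [280, 189], [281, 168], [265, 165]]
[[0.3976, 0.3094], [0.3901, 0.2986], [0.4436, 0.2319], [0.4564, 0.2346], [0.4568, 0.2623], [0.4367, 0.2662]]
nut [[226, 136], [271, 192], [281, 188], [283, 172], [278, 165], [264, 164], [236, 130]]
[[0.3912, 0.3056], [0.4431, 0.2389], [0.4549, 0.2439], [0.4567, 0.2636], [0.4506, 0.2721], [0.4343, 0.2733], [0.4026, 0.3122]]
```

View pics/w2.png

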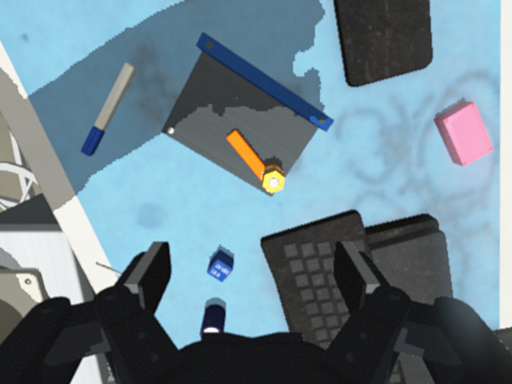

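The wrist view shows the fence from (201,38) to (329,122), the bed's front corners at (163,131) and (271,194), the nut at (273,181), and the arm tip at (234,134) lying on the bed. The pink module at (463,131) is left alone. Next I fit the bed pose and work out the push path.

```bash
python3 - <<'E'
from m import *
from scipy.optimize import least_squares
print(bot.tip_extent, bot.get_obs()["joint_pos"].round(3))
K=cam("wrist")
P=np.array([[-62,72,0],[-62,-92,0],[45,72,40],[60,72,40],[60,-92,40],[45,-92,40],[-35,-75,36.5]])/1e3
uv=np.array([[161.5,131],[271,195],[197,46],[202,33],[332,120],[325,130],[273,181]])
def W(p,P): c,s=np.cos(p[2]),np.sin(p[2]); return np.c_[p[0]+c*P[:,0]-s*P[:,1],p[1]+s*P[:,0]+c*P[:,1],.016+P[:,2]]
r=least_squares(lambda p:(proj(K,W(p,P))-uv).ravel(),[.42,.30,1.03],loss="soft_l1")
p=r.x;print(p.round(4),np.degrees(p[2]),(proj(K,W(p,P))-uv).round(1).tolist())
np.save("bed.npy",p)
# overlay on scene too
# arm: best angle by colour
im=cv2.imread("pics/w2.png");hsv=cv2.cvtColor(im,cv2.COLOR_BGR2HSV)
m=((hsv[...,0]>5)&(hsv[...,0]<19)&(hsv[...,1]>190)&(hsv[...,2]>120)).astype(np.uint8)
best=[]
for st in np.arange(0,.5,.01):
    th=1.35-st;u=np.array([np.cos(th),np.sin(th)]);n=np.array([-u[1],u[0]])
    q=np.array([[-.035,-.075]+a*u+b*n for a,b in((.018,-.001),(.074,-.001),(.074,.015),(.018,.015))])
    t=np.zeros_like(m);cv2.fillPoly(t,[proj(K,W(p,np.c_[q,np.full(4,.012)])).round().astype(int)],1)
    best.append(((t&m).sum()/(t|m).sum(),st))
print(sorted(best)[-3:],m.sum())
for c in("scene","side"):
    print(c,proj(cam(c),W(p,P)).round(0).tolist())
E
```

```text
0.011 [ 0.569  0.239  0.003  1.335 -0.     2.142]
[0.4007 0.321  1.0161] 58.2177756936791 [[-1.1, 0.6], [-0.0, 1.5], [-2.1, -0.6], [-0.1, -1.7], [1.9, -0.5], [0.7, 1.3], [0.3, 0.6]]
[(np.float64(0.8439306358381503), np.float64(0.12)), (np.float64(0.8550512445095169), np.float64(0.13)), (np.float64(0.8666666666666667), np.float64(0.14))] 648
scene [[160.0, 171.0], [213.0, 176.0], [169.0, 143.0], [170.0, 140.0], [220.0, 144.0], [219.0, 146.0], [209.0, 160.0]]
side [[162.0, 177.0], [215.0, 180.0], [172.0, 150.0], [173.0, 148.0], [223.0, 150.0], [222.0, 152.0], [211.0, 165.0]]
```

Emit:
drive_tool --rows '[{"dx":-0.02,"dy":-0.2,"dz":0.5,"wx":0,"wy":0,"wz":1.6,"hand":0},{"dx":-0.04,"dy":-0.4,"dz":1.2,"wx":0,"wy":0,"wz":3.2,"hand":0},{"dx":-0.06,"dy":-0.71,"dz":2.0,"wx":0,"wy":0,"wz":4.8,"hand":0},{"dx":-0.06,"dy":-0.71,"dz":2.6,"wx":0,"wy":0,"wz":6.36,"hand":0},{"dx":-0.06,"dy":-0.71,"dz":3.0,"wx":0,"wy":0,"wz":6.36,"hand":0},{"dx":-0.06,"dy":-0.71,"dz":3.0,"wx":0,"wy":0,"wz":6.36,"hand":0},{"dx":-0.06,"dy":-0.71,"dz":3.4,"wx":0,"wy":0,"wz":6.36,"hand":0},{"dx":-0.06,"dy":-0.71,"dz":3.8,"wx":0,"wy":0,"wz":6.36,"hand":0},{"dx":-0.06,"dy":-0.71,"dz":4.0,"wx":0,"wy":0,"wz":6.36,"hand":0},{"dx":-0.06,"dy":-0.71,"dz":4.1,"wx":0,"wy":0,"wz":6.36,"hand":0},{"dx":-0.06,"dy":-0.71,"dz":4.16,"wx":0,"wy":0,"wz":6.36,"hand":0},{"dx":-0.06,"dy":-0.71,"dz":4.16,"wx":0,"wy":0,"wz":6.36,"hand":0},{"dx":-0.06,"dy":-0.71,"dz":4.16,"wx":0,"wy":0,"wz":6.36,"hand":0}]'

```text
clock: 3.7
eef_pos: [0.385, 0.2673, 0.035]
tool_rot: [0.874, 0.486, 0.001, -0.0]
ft_force: [-0.7, 0.6, 0.4]
grip_width: 0.0005
grasp_force: 0.0
```

```bash
python3 - <<'E'
from m import *
o=bot.get_obs();im=bot.camera("wrist")
cv2.imwrite("pics/w3.png",im[...,::-1])
p=np.load("bed.npy");c,s=np.cos(p[2]),np.sin(p[2])
d=o["eef_pos"][:2]-p[:2];print("bed",(c*d[0]+s*d[1]).round(4),(-s*d[0]+c*d[1]).round(4),o["eef_pos"][2],o["joint_pos"].round(2))
import math
for k in range(0,9):
    th=1.21-k/8*1.21;u=np.array([math.cos(th),math.sin(th)]);n=np.array([-u[1],u[0]])
    q=np.array([-35,-75])+50*u+(15+11*abs(n[0])+14.5*abs(n[1]))*n;print(k,q.round(1))
E
```

```text
bed -0.0539 -0.015 0.035012190049198415 [ 0.61  0.38 -0.4   0.79 -0.    2.73]
0 [-45.8 -17.5]
1 [-38.1 -15.9]
2 [-29.9 -15.5]
3 [-21.3 -16.6]
4 [-12.7 -19.3]
5 [ -4.5 -23.6]
6 [  3.2 -29.4]
7 [  9.8 -36.8]
8 [ 15.  -45.5]
```

View pics/w3.png

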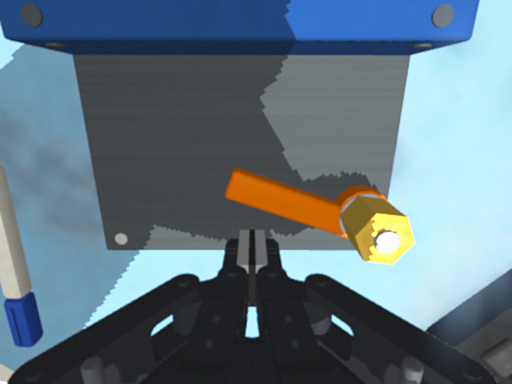

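The closed fingertips at (252,235) stand just in front of the orange arm (230–345, 170–235), and the fence lies level in the picture, so the yaw fits. I'll sweep the arm round.

Emit:
drive_tool --rows '[{"dx":0.1,"dy":0.03,"dz":0.06,"wx":0,"wy":0,"wz":0,"hand":0},{"dx":0.2,"dy":0.03,"dz":0.06,"wx":0,"wy":0,"wz":0,"hand":0},{"dx":0.34,"dy":0.02,"dz":0.06,"wx":0,"wy":0,"wz":0,"hand":0},{"dx":0.5,"dy":0.02,"dz":0.06,"wx":0,"wy":0,"wz":0,"hand":0},{"dx":0.67,"dy":0.04,"dz":0.06,"wx":0,"wy":0,"wz":0,"hand":0},{"dx":0.84,"dy":0.1,"dz":0.06,"wx":0,"wy":0,"wz":0,"hand":0},{"dx":1.0,"dy":0.19,"dz":0.06,"wx":0,"wy":0,"wz":0,"hand":0},{"dx":1.14,"dy":0.31,"dz":0.06,"wx":0,"wy":0,"wz":0,"hand":0},{"dx":1.27,"dy":0.45,"dz":0.06,"wx":0,"wy":0,"wz":0,"hand":0},{"dx":1.32,"dy":0.56,"dz":0.06,"wx":0,"wy":0,"wz":0,"hand":0},{"dx":1.32,"dy":0.62,"dz":0.06,"wx":0,"wy":0,"wz":0,"hand":0},{"dx":1.32,"dy":0.66,"dz":0.06,"wx":0,"wy":0,"wz":0,"hand":0},{"dx":1.32,"dy":0.66,"dz":0.06,"wx":0,"wy":0,"wz":0,"hand":0},{"dx":1.32,"dy":0.66,"dz":0.06,"wx":0,"wy":0,"wz":0,"hand":0}]'

```text
clock: 5.15
eef_pos: [0.4476, 0.3056, 0.0315]
tool_rot: [0.874, 0.486, 0.0, 0.0]
ft_force: [-0.5, 1.0, -0.2]
grip_width: -0.0001
grasp_force: 0.3
```

```bash
cat > st.py <<'E'
from m import *
o=bot.get_obs();im=bot.camera("wrist")
p=np.load("bed.npy");c,s=np.cos(p[2]),np.sin(p[2])
d=o["eef_pos"][:2]-p[:2];f=o["ft_force"]
print("bed mm",(1e3*np.array([c*d[0]+s*d[1],-s*d[0]+c*d[1],o["eef_pos"][2]-.016])).round(1),"F bed",np.round([c*f[0]+s*f[1],-s*f[0]+c*f[1],f[2]],1),o["clock"],o["grip_width"].round(4))
def arm():
    K=cam("wrist",o)
    W=lambda P:np.c_[p[0]+c*P[:,0]-s*P[:,1],p[1]+s*P[:,0]+c*P[:,1],.016+P[:,2]]
    hsv=cv2.cvtColor(im,cv2.COLOR_RGB2HSV)
    m=((hsv[...,0]>5)&(hsv[...,0]<19)&(hsv[...,1]>190)&(hsv[...,2]>100)).astype(np.uint8)
    b=[]
    for st in np.arange(0,1.5,.01):
        th=1.35-st;u=np.array([np.cos(th),np.sin(th)]);n=np.array([-u[1],u[0]])
        q=np.array([[-.035,-.075]+a*u+e*n for a,e in((.018,-.001),(.074,-.001),(.074,.015),(.018,.015))])
        t=np.zeros_like(m);cv2.fillPoly(t,[proj(K,W(np.c_[q,np.full(4,.012)])).round().astype(int)],1)
        b.append((round((t&m).sum()/(t|m).sum(),3),round(st,2)))
    print("arm",sorted(b)[-3:])
E
python3 -c "
from st import *
arm()"
```

```text
Traceback (most recent call last):
  File "st.py", line 5, in <module>
    print("bed mm",(1e3*np.array([c*d[0]+s*d[1],-s*d[0]+c*d[1],o["eef_pos"][2]-.016])).round(1),"F bed",np.round([c*f[0]+s*f[1],-s*f[0]+c*f[1],f[2]],1),o["clock"],o["grip_width"].round(4))
                                                                                                                                                                   ^^^^^^^^^^^^^^^^^^^^^
AttributeError: 'float' object has no attribute 'round'
```

Emit:
drive_tool --rows '[{"dx":0,"dy":0.04,"dz":0,"wx":0,"wy":0,"wz":0,"hand":0},{"dx":0,"dy":0.08,"dz":0,"wx":0,"wy":0,"wz":0,"hand":0},{"dx":0,"dy":0.1,"dz":0,"wx":0,"wy":0,"wz":0,"hand":0},{"dx":0,"dy":0.1,"dz":0,"wx":0,"wy":0,"wz":0,"hand":0}]'

```text
clock: 5.6
eef_pos: [0.4481, 0.3049, 0.0313]
tool_rot: [0.873, 0.487, -0.002, -0.004]
ft_force: [-9.2, 7.5, 5.1]
grip_width: -0.0001
grasp_force: 6.2
```

```bash
sed -i 's/o\["grip_width"\].round(4)/round(o["grip_width"],4)/' st.py; python3 -c "
from st import *
arm();cv2.imwrite('pics/w4.png',im[...,::-1])"
```

```text
bed mm [ 11.3 -48.9  15.3] F bed [ 1.5 11.7  5.1] 5.6 -0.0001
arm [(np.float64(0.392), np.float64(1.35)), (np.float64(0.397), np.float64(1.33)), (np.float64(0.403), np.float64(1.34))]
```

The stop is hard against its end: force 11.7 N with the finger standing still. Now I back off, lift and go over the module.

Emit:
drive_tool --rows '[{"dx":0,"dy":-0.1,"dz":0,"wx":0,"wy":0,"wz":0,"hand":0},{"dx":0,"dy":-0.2,"dz":-0.6,"wx":0,"wy":0,"wz":0,"hand":0},{"dx":0,"dy":-0.2,"dz":-1.5,"wx":0,"wy":0,"wz":0,"hand":0},{"dx":-0.5,"dy":0.2,"dz":-2.2,"wx":0,"wy":0,"wz":1.4,"hand":85},{"dx":-1.2,"dy":0.7,"dz":-2.2,"wx":0,"wy":0,"wz":2.8,"hand":85},{"dx":-2.0,"dy":1.2,"dz":-2.2,"wx":0,"wy":0,"wz":4.2,"hand":85},{"dx":-2.8,"dy":1.7,"dz":-2.2,"wx":0,"wy":0,"wz":5.6,"hand":85},{"dx":-3.6,"dy":2.2,"dz":-2.2,"wx":0,"wy":0,"wz":7,"hand":85},{"dx":-4.4,"dy":2.7,"dz":-2.2,"wx":0,"wy":0,"wz":8.2,"hand":85},{"dx":-5.2,"dy":3.2,"dz":-2.2,"wx":0,"wy":0,"wz":8.9,"hand":85},{"dx":-6.0,"dy":3.7,"dz":-2.2,"wx":0,"wy":0,"wz":8.9,"hand":85},{"dx":-6.7,"dy":4.1,"dz":-2.2,"wx":0,"wy":0,"wz":8.9,"hand":85},{"dx":-7.18,"dy":4.4,"dz":-2.2,"wx":0,"wy":0,"wz":8.9,"hand":85},{"dx":-7.18,"dy":4.4,"dz":-2.2,"wx":0,"wy":0,"wz":8.9,"hand":85},{"dx":-7.18,"dy":4.4,"dz":-2.2,"wx":0,"wy":0,"wz":8.9,"hand":85},{"dx":-7.18,"dy":4.4,"dz":-2.2,"wx":0,"wy":0,"wz":8.9,"hand":85},{"dx":-7.18,"dy":4.4,"dz":-2.2,"wx":0,"wy":0,"wz":8.9,"hand":85}]'

```text
clock: 7.35
eef_pos: [0.4493, -0.117, 0.1412]
tool_rot: [0.993, 0.12, -0.0, -0.0]
ft_force: [0.2, -0.1, 0.6]
grip_width: 0.0848
grasp_force: 0.0
```

```bash
python3 - <<'E'
from m import *
K,im,o=meas("w5",["module"])
print(bot.get_obs()["joint_pos"].round(2))
for s,r,c in o.get("module",[]):
    q=cv2.approxPolyDP(c,4,True)[:,0];print(q.tolist());print(unproj(K,q,.022)[:,:2].round(4).tolist());
    # fit model silhouette
    from scipy.optimize import minimize
    B=np.array([[x,y,z] for x in(-.02,.02) for y in(-.035,.035) for z in(0,.022)])
    def sil(p):
        cc,ss=np.cos(p[2]),np.sin(p[2]);w=np.c_[p[0]+cc*B[:,0]-ss*B[:,1],p[1]+ss*B[:,0]+cc*B[:,1],B[:,2]]
        t=np.zeros(r.shape,np.uint8);cv2.fillConvexPoly(t,cv2.convexHull((proj(K,w)*16).round().astype(np.int32)),1,shift=4);return t
    cost=lambda p:-(sil(p)&r).sum()/(sil(p)|r).sum()
    x=minimize(cost,[.4455,-.116,.24],method="Nelder-Mead",options=dict(initial_simplex=[[.4455,-.116,.24],[.452,-.116,.24],[.4455,-.11,.24],[.4455,-.116,.35]]))
    print("fit",x.x.round(4),x.fun)
E
```

```text
7.35 [ 0.4493 -0.117   0.1412] [ 9.928e-01  1.202e-01 -2.000e-04 -0.000e+00]
module 0.74 [422.0, 178.0, 91.0, 85.0]
module 0.66 [252.0, 187.0, 75.0, 48.0]
[-0.25  0.24 -0.27  1.06 -0.    2.65]
[[442, 137], [427, 137], [377, 188], [413, 218], [468, 164]]
[[0.5324, -0.2682], [0.5293, -0.2554], [0.4746, -0.2302], [0.4543, -0.2752], [0.5157, -0.3017]]
fit [ 0.4455 -0.116   0.24  ] 0.0
[[218, 168], [221, 208], [290, 208], [288, 166]]
[[0.4581, -0.0827], [0.4204, -0.0934], [0.436, -0.1573], [0.4751, -0.1441]]
fit [ 0.504 -0.086 -0.09 ] 0.0<stdin>:12: RuntimeWarning: overflow encountered in scalar negative
```

View pics/w5.png

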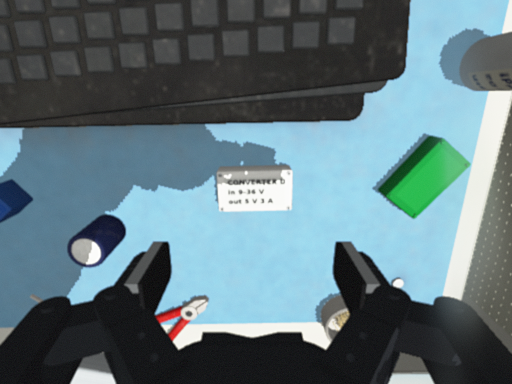

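The wrist view shows the CONVERTER label upright on the module at (218–292, 166–212), with green at (423,178). I'll fit its pose properly.

```bash
cat > fitm.py <<'E'
from m import *
from scipy.optimize import minimize
B=np.array([[x,y,z] for x in(-.02,.02) for y in(-.035,.035) for z in(0,.022)])
def fit(K,r,p0,z0=0):
    def sil(p):
        cc,ss=np.cos(p[2]),np.sin(p[2]);w=np.c_[p[0]+cc*B[:,0]-ss*B[:,1],p[1]+ss*B[:,0]+cc*B[:,1],z0+B[:,2]]
        t=np.zeros(r.shape,np.uint8);cv2.fillConvexPoly(t,cv2.convexHull((proj(K,w)*16).round().astype(np.int32)),1,shift=4);return t>0
    r=r>0
    cost=lambda p:-float((sil(p)&r).sum())/float((sil(p)|r).sum())
    p0=np.array(p0);x=minimize(cost,p0,method="Nelder-Mead",options=dict(initial_simplex=[p0,p0+[.006,0,0],p0+[0,.006,0],p0+[0,0,.08]]))
    return x.x,x.fun
E
python3 - <<'E'
from fitm import *
K,im,o=meas("w6",["module"])
for s,r,c in o["module"]:
    if abs(c[:,0,0].mean()-252)<30: print(fit(K,r,[.4455,-.118,.24]))
h=cv2.cvtColor(im,cv2.COLOR_RGB2HSV);m=(h[...,1]<60)&(h[...,2]>90);n,l=cv2.connectedComponents(m.astype(np.uint8))
r=(l==l[192,228]);c,_=cv2.findContours(r.astype(np.uint8),0,1);r=np.zeros(r.shape,np.uint8);cv2.fillPoly(r,[max(c,key=cv2.contourArea)],1);print(cv2.boundingRect(r),fit(K,r,[.4455,-.118,.24]))
E
```

```text
7.45 [ 0.4494 -0.117   0.1413] [ 9.927e-01  1.202e-01 -1.000e-04  0.000e+00]
module 0.77 [421.0, 177.0, 90.0, 84.0]
module 0.61 [254.0, 188.0, 79.0, 47.0]
(array([ 0.44526514, -0.12048491,  0.27589559]), np.float64(-0.9618834080717489))
(216, 165, 77, 47) (array([ 0.44490901, -0.12006696,  0.26121829]), np.float64(-0.9666666666666667))
```

Emit:
drive_tool --rows '[{"dx":-0.1,"dy":0.04,"dz":0.5,"wx":0,"wy":0,"wz":-0.2,"hand":85},{"dx":-0.1,"dy":0.04,"dz":1.2,"wx":0,"wy":0,"wz":-0.2,"hand":85},{"dx":-0.1,"dy":0.04,"dz":1.8,"wx":0,"wy":0,"wz":-0.2,"hand":85},{"dx":-0.1,"dy":0.04,"dz":2.2,"wx":0,"wy":0,"wz":-0.2,"hand":85},{"dx":-0.1,"dy":0.04,"dz":2.4,"wx":0,"wy":0,"wz":-0.2,"hand":85},{"dx":-0.1,"dy":0.04,"dz":2.5,"wx":0,"wy":0,"wz":-0.2,"hand":85},{"dx":-0.1,"dy":0.04,"dz":2.5,"wx":0,"wy":0,"wz":-0.2,"hand":85},{"dx":-0.1,"dy":0.04,"dz":2.5,"wx":0,"wy":0,"wz":-0.2,"hand":85}]'

```text
clock: 8.35
eef_pos: [0.4459, -0.1213, 0.0172]
tool_rot: [0.992, 0.128, 0.001, 0.0]
ft_force: [-0.0, 0.0, -0.5]
grip_width: 0.0847
grasp_force: 0.0
```

Emit:
drive_tool --rows '[{"dx":0,"dy":0,"dz":0,"wx":0,"wy":0,"wz":0,"hand":76},{"dx":0,"dy":0,"dz":0,"wx":0,"wy":0,"wz":0,"hand":66},{"dx":0,"dy":0,"dz":0,"wx":0,"wy":0,"wz":0,"hand":60},{"dx":0,"dy":0,"dz":0,"wx":0,"wy":0,"wz":0,"hand":60},{"dx":0,"dy":0,"dz":0,"wx":0,"wy":0,"wz":0,"hand":60},{"dx":0,"dy":0,"dz":0,"wx":0,"wy":0,"wz":0,"hand":60}]'

```text
clock: 8.95
eef_pos: [0.4459, -0.1213, 0.0179]
tool_rot: [0.992, 0.128, 0.001, 0.0]
ft_force: [-1.9, 1.6, 8.0]
grip_width: 0.0682
grasp_force: 66.7
```

Emit:
drive_tool --rows '[{"dx":0,"dy":0,"dz":-0.5,"wx":0,"wy":0,"wz":0,"hand":60},{"dx":0,"dy":0,"dz":-1.2,"wx":0,"wy":0,"wz":0,"hand":60},{"dx":0,"dy":-0.3,"dz":-1.8,"wx":0,"wy":0,"wz":0,"hand":60},{"dx":0.1,"dy":-0.9,"dz":-2.05,"wx":0,"wy":0,"wz":-1,"hand":60},{"dx":0.25,"dy":-1.7,"dz":-2.05,"wx":0,"wy":0,"wz":-2,"hand":60},{"dx":0.4,"dy":-2.5,"dz":-2.05,"wx":0,"wy":0,"wz":-3,"hand":60},{"dx":0.55,"dy":-3.3,"dz":-2.05,"wx":0,"wy":0,"wz":-4,"hand":60},{"dx":0.7,"dy":-4.1,"dz":-2.05,"wx":0,"wy":0,"wz":-5,"hand":60},{"dx":0.85,"dy":-4.9,"dz":-2.05,"wx":0,"wy":0,"wz":-6,"hand":60},{"dx":1.0,"dy":-5.7,"dz":-2.05,"wx":0,"wy":0,"wz":-7,"hand":60},{"dx":1.15,"dy":-6.5,"dz":-2.05,"wx":0,"wy":0,"wz":-7.8,"hand":60},{"dx":1.3,"dy":-7.3,"dz":-2.05,"wx":0,"wy":0,"wz":-8.7,"hand":60},{"dx":1.45,"dy":-8.1,"dz":-2.05,"wx":0,"wy":0,"wz":-8.7,"hand":60},{"dx":1.6,"dy":-8.8,"dz":-2.05,"wx":0,"wy":0,"wz":-8.7,"hand":60},{"dx":1.65,"dy":-9.1,"dz":-2.05,"wx":0,"wy":0,"wz":-8.7,"hand":60},{"dx":1.65,"dy":-9.1,"dz":-2.05,"wx":0,"wy":0,"wz":-8.7,"hand":60},{"dx":1.65,"dy":-9.1,"dz":-2.05,"wx":0,"wy":0,"wz":-8.7,"hand":60},{"dx":1.65,"dy":-9.1,"dz":-2.05,"wx":0,"wy":0,"wz":-8.7,"hand":60}]'

```text
clock: 10.75
eef_pos: [0.4092, 0.3384, 0.1187]
tool_rot: [0.874, 0.486, -0.001, 0.0]
ft_force: [0.8, 0.0, -2.2]
grip_width: 0.0679
grasp_force: 69.1
```

```bash
python3 -c "
from st import *
arm();cv2.imwrite('pics/w7.png',im[...,::-1]);print(R.from_quat(o['tool_rot']).as_matrix().round(3),o['joint_pos'].round(2))"
```

```text
bed mm [ 19.3   1.8 102.7] F bed [ 0.4 -0.6 -2.2] 10.75 0.0679
arm [(np.float64(0.154), np.float64(1.3)), (np.float64(0.159), np.float64(1.31)), (np.float64(0.165), np.float64(1.32))]
[[ 0.528  0.849 -0.001]
 [ 0.849 -0.528 -0.001]
 [-0.001  0.    -1.   ]] [ 0.69  0.39 -0.12  1.06 -0.    2.82]
```

View pics/w7.png

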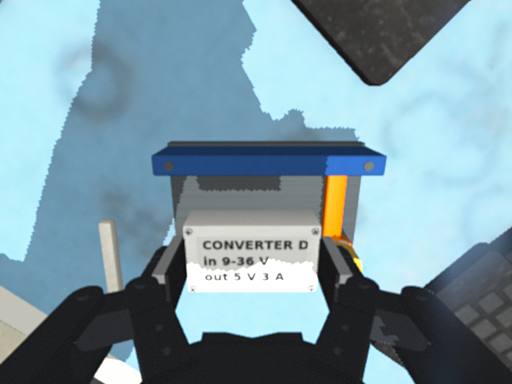

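The module is held level, label up and parallel to the fence, and the orange stop (327–346) points straight at it. Now I lower it.

Emit:
drive_tool --rows '[{"dx":0,"dy":0,"dz":0.5,"wx":0,"wy":0,"wz":0,"hand":60},{"dx":0,"dy":0,"dz":1.0,"wx":0,"wy":0,"wz":0,"hand":60},{"dx":0,"dy":0,"dz":1.4,"wx":0,"wy":0,"wz":0,"hand":60},{"dx":0,"dy":0,"dz":1.6,"wx":0,"wy":0,"wz":0,"hand":60},{"dx":0,"dy":0,"dz":1.66,"wx":0,"wy":0,"wz":0,"hand":60},{"dx":0,"dy":0,"dz":1.7,"wx":0,"wy":0,"wz":0,"hand":60},{"dx":0,"dy":0,"dz":1.72,"wx":0,"wy":0,"wz":0,"hand":60},{"dx":0,"dy":0,"dz":1.72,"wx":0,"wy":0,"wz":0,"hand":60}]'

```text
clock: 11.6
eef_pos: [0.41, 0.3401, 0.034]
tool_rot: [0.874, 0.486, 0.001, 0.0]
ft_force: [0.0, -2.7, 2.0]
grip_width: 0.0677
grasp_force: 69.5
```

Emit:
drive_tool --rows '[{"dx":0.05,"dy":0,"dz":0,"wx":0,"wy":0,"wz":0,"hand":60},{"dx":0.1,"dy":0,"dz":0,"wx":0,"wy":0,"wz":0,"hand":60},{"dx":0.12,"dy":0,"dz":0,"wx":0,"wy":0,"wz":0,"hand":60},{"dx":0.12,"dy":0,"dz":0,"wx":0,"wy":0,"wz":0,"hand":60}]'

```text
clock: 12.0
eef_pos: [0.4122, 0.3441, 0.034]
tool_rot: [0.874, 0.486, -0.001, 0.001]
ft_force: [-2.9, -6.2, 7.5]
grip_width: 0.0679
grasp_force: 70.0
```

Emit:
drive_tool --rows '[{"dx":0.09,"dy":0,"dz":0,"wx":0,"wy":0,"wz":0,"hand":74},{"dx":0.09,"dy":0,"dz":0,"wx":0,"wy":0,"wz":0,"hand":78},{"dx":0.09,"dy":0,"dz":0,"wx":0,"wy":0,"wz":0,"hand":78},{"dx":0.09,"dy":0,"dz":0,"wx":0,"wy":0,"wz":0,"hand":78},{"dx":0.05,"dy":0,"dz":-0.3,"wx":0,"wy":0,"wz":0,"hand":78},{"dx":0,"dy":0,"dz":-0.7,"wx":0,"wy":0,"wz":0,"hand":78},{"dx":0,"dy":-0.5,"dz":-1.3,"wx":0,"wy":0,"wz":0,"hand":0},{"dx":0,"dy":-1.08,"dz":-1.3,"wx":0,"wy":0,"wz":0,"hand":0},{"dx":0,"dy":-1.08,"dz":-1.3,"wx":0,"wy":0,"wz":0,"hand":0},{"dx":0,"dy":-1.08,"dz":-1.3,"wx":0,"wy":0,"wz":0,"hand":0},{"dx":0,"dy":-1.08,"dz":-1.3,"wx":0,"wy":0,"wz":0,"hand":0}]'

```text
clock: 13.1
eef_pos: [0.3668, 0.3731, 0.0974]
tool_rot: [0.874, 0.486, -0.0, 0.0]
ft_force: [-0.8, 0.2, 0.8]
grip_width: 0.0048
grasp_force: 0.0
```

```bash
python3 -c "
from st import *
cv2.imwrite('pics/w8.png',im[...,::-1])"
```

```text
bed mm [26.4 56.2 81.4] F bed [-0.3  0.8  0.8] 13.1 0.0048
```

View pics/w8.png

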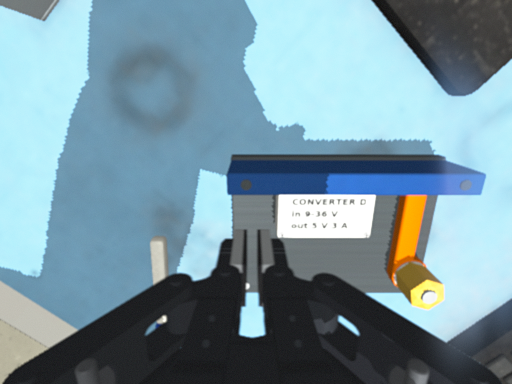

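The module sits label up against the fence at (276–376, 194–238), with the expected gap to the stop at 395. Next I push it along the fence to the stop.

Emit:
drive_tool --rows '[{"dx":-0.03,"dy":0,"dz":0.6,"wx":0,"wy":0,"wz":0,"hand":0},{"dx":-0.03,"dy":0,"dz":1.1,"wx":0,"wy":0,"wz":0,"hand":0},{"dx":-0.03,"dy":0,"dz":1.25,"wx":0,"wy":0,"wz":0,"hand":0},{"dx":-0.03,"dy":0,"dz":1.25,"wx":0,"wy":0,"wz":0,"hand":0},{"dx":-0.03,"dy":0.1,"dz":1.25,"wx":0,"wy":0,"wz":0,"hand":0},{"dx":-0.03,"dy":0.2,"dz":1.25,"wx":0,"wy":0,"wz":0,"hand":0},{"dx":-0.03,"dy":0.3,"dz":1.25,"wx":0,"wy":0,"wz":0,"hand":0},{"dx":-0.03,"dy":0.4,"dz":1.25,"wx":0,"wy":0,"wz":0,"hand":0},{"dx":-0.03,"dy":0.5,"dz":1.25,"wx":0,"wy":0,"wz":0,"hand":0},{"dx":-0.03,"dy":0.58,"dz":1.25,"wx":0,"wy":0,"wz":0,"hand":0},{"dx":-0.03,"dy":0.64,"dz":1.25,"wx":0,"wy":0,"wz":0,"hand":0},{"dx":-0.03,"dy":0.68,"dz":1.25,"wx":0,"wy":0,"wz":0,"hand":0},{"dx":-0.03,"dy":0.68,"dz":1.25,"wx":0,"wy":0,"wz":0,"hand":0}]'

```text
clock: 14.45
eef_pos: [0.394, 0.3549, 0.0354]
tool_rot: [0.874, 0.487, -0.0, -0.001]
ft_force: [-4.2, 2.7, 2.4]
grip_width: 0.0003
grasp_force: 2.3
```

Emit:
drive_tool --rows '[{"dx":0,"dy":0.02,"dz":0,"wx":0,"wy":0,"wz":0,"hand":0},{"dx":0,"dy":0.04,"dz":0,"wx":0,"wy":0,"wz":0,"hand":0},{"dx":0,"dy":0.06,"dz":0,"wx":0,"wy":0,"wz":0,"hand":0},{"dx":0,"dy":0.06,"dz":0,"wx":0,"wy":0,"wz":0,"hand":0}]'

```text
clock: 14.85
eef_pos: [0.3943, 0.3547, 0.0354]
tool_rot: [0.873, 0.487, -0.002, -0.003]
ft_force: [-9.9, 6.8, 4.6]
grip_width: -0.0
grasp_force: 5.9
```

```bash
python3 -c "
from st import *"
```

```text
bed mm [25.3 23.1 19.4] F bed [ 0.6 12.   4.6] 14.85 -0.0
```

Emit:
drive_tool --rows '[{"dx":0,"dy":-0.1,"dz":0,"wx":0,"wy":0,"wz":0,"hand":0},{"dx":0,"dy":-0.2,"dz":-0.4,"wx":0,"wy":0,"wz":0,"hand":0},{"dx":0,"dy":-0.2,"dz":-1,"wx":0,"wy":0,"wz":0,"hand":0},{"dx":-0.4,"dy":0.3,"dz":-1,"wx":0,"wy":0,"wz":0,"hand":0},{"dx":-0.84,"dy":0.96,"dz":-1,"wx":0,"wy":0,"wz":0,"hand":0},{"dx":-0.84,"dy":0.96,"dz":-1,"wx":0,"wy":0,"wz":0,"hand":0},{"dx":-0.84,"dy":0.96,"dz":-1,"wx":0,"wy":0,"wz":0,"hand":0},{"dx":-0.84,"dy":0.96,"dz":-1,"wx":0,"wy":0,"wz":0,"hand":0}]'

```text
clock: 15.7
eef_pos: [0.416, 0.2919, 0.0851]
tool_rot: [0.874, 0.486, -0.0, 0.0]
ft_force: [0.2, 0.0, 1.3]
grip_width: -0.0001
grasp_force: 0.0
```

```bash
python3 -c "
from st import *
cv2.imwrite('pics/w9.png',cv2.resize(im[40:300,130:450,::-1],(800,600)[:2] if 0 else (736,598),interpolation=2))"
```

```text
bed mm [-16.7 -28.4  69.1] F bed [ 0.1 -0.1  1.3] 15.7 -0.0001
```

View pics/w9.png

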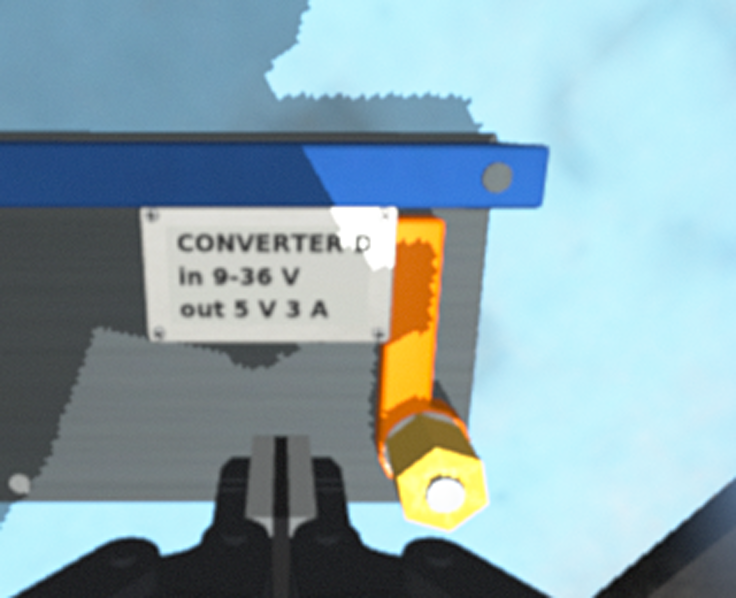

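The picture shows the module label up with one long side at the fence and its right end touching the stop (about 390), which points straight at the fence. I'll do a short seating push towards the fence.

Emit:
drive_tool --rows '[{"dx":-0.04,"dy":-0.06,"dz":0.5,"wx":0,"wy":0,"wz":0,"hand":0},{"dx":-0.04,"dy":-0.06,"dz":0.9,"wx":0,"wy":0,"wz":0,"hand":0},{"dx":-0.04,"dy":-0.06,"dz":1.0,"wx":0,"wy":0,"wz":0,"hand":0},{"dx":0,"dy":-0.06,"dz":1.0,"wx":0,"wy":0,"wz":0,"hand":0},{"dx":0.08,"dy":-0.06,"dz":1.0,"wx":0,"wy":0,"wz":0,"hand":0},{"dx":0.15,"dy":-0.06,"dz":1.0,"wx":0,"wy":0,"wz":0,"hand":0},{"dx":0.2,"dy":-0.06,"dz":1.0,"wx":0,"wy":0,"wz":0,"hand":0},{"dx":0.24,"dy":-0.06,"dz":1.0,"wx":0,"wy":0,"wz":0,"hand":0},{"dx":0.27,"dy":-0.06,"dz":1.0,"wx":0,"wy":0,"wz":0,"hand":0},{"dx":0.27,"dy":-0.06,"dz":1.0,"wx":0,"wy":0,"wz":0,"hand":0}]'

```text
clock: 16.75
eef_pos: [0.4189, 0.302, 0.0354]
tool_rot: [0.874, 0.486, -0.003, 0.002]
ft_force: [-4.2, -8.4, 7.2]
grip_width: 0.0001
grasp_force: 4.4
```

```bash
python3 -c "
from st import *"
```

```text
bed mm [ -6.6 -25.5  19.4] F bed [-9.4 -0.8  7.2] 16.75 0.0001
```

Emit:
drive_tool --rows '[{"dx":-0.2,"dy":0,"dz":0,"wx":0,"wy":0,"wz":0,"hand":0},{"dx":-0.5,"dy":0,"dz":-0.4,"wx":0,"wy":0,"wz":0,"hand":0},{"dx":-0.5,"dy":-0.07,"dz":-0.8,"wx":0,"wy":1,"wz":0,"hand":0},{"dx":-0.5,"dy":-0.07,"dz":-0.8,"wx":0,"wy":2,"wz":0,"hand":0},{"dx":-0.5,"dy":-0.07,"dz":-0.8,"wx":0,"wy":3,"wz":0,"hand":0},{"dx":-0.5,"dy":-0.07,"dz":-0.8,"wx":0,"wy":4,"wz":0,"hand":0},{"dx":-0.5,"dy":-0.07,"dz":-0.8,"wx":0,"wy":5,"wz":0,"hand":0},{"dx":-0.5,"dy":-0.07,"dz":-0.8,"wx":0,"wy":6,"wz":0,"hand":0},{"dx":-0.5,"dy":-0.07,"dz":-0.8,"wx":0,"wy":7,"wz":0,"hand":0},{"dx":-0.5,"dy":-0.07,"dz":-0.8,"wx":0,"wy":8,"wz":0,"hand":0},{"dx":-0.5,"dy":-0.07,"dz":-0.8,"wx":0,"wy":9,"wz":0,"hand":0},{"dx":-0.5,"dy":-0.07,"dz":-0.8,"wx":0,"wy":9,"wz":0,"hand":0},{"dx":-0.5,"dy":-0.07,"dz":-0.8,"wx":0,"wy":9,"wz":0,"hand":0},{"dx":-0.5,"dy":-0.07,"dz":-0.8,"wx":0,"wy":9,"wz":0,"hand":0}]'

```text
clock: 18.2
eef_pos: [0.4057, 0.2861, 0.0763]
tool_rot: [0.807, 0.45, 0.335, -0.186]
ft_force: [0.9, 0.7, -0.1]
grip_width: -0.0
grasp_force: 0.0
```

```bash
python3 -c "
from st import *
M=R.from_quat(o['tool_rot']).as_matrix();B=R.from_euler('z',p[2]).as_matrix();print((B.T@M).round(3),o['joint_pos'].round(2))"
```

```text
bed mm [-27.1 -22.7  60.3] F bed [ 1.1 -0.4 -0.1] 18.2 -0.0
[[ 0.707  0.     0.708]
 [ 0.001 -1.    -0.001]
 [ 0.708  0.001 -0.707]] [ 0.36  0.21 -0.99 -0.29  0.45  2.64]
```

Emit:
drive_tool --rows '[{"dx":-0.09,"dy":0,"dz":0.2,"wx":0,"wy":0,"wz":0,"hand":0},{"dx":-0.09,"dy":0,"dz":0.45,"wx":0,"wy":0,"wz":0,"hand":0},{"dx":-0.09,"dy":0,"dz":0.6,"wx":0,"wy":0,"wz":0,"hand":0},{"dx":-0.09,"dy":0,"dz":0.68,"wx":0,"wy":0,"wz":0,"hand":0},{"dx":-0.09,"dy":0,"dz":0.74,"wx":0,"wy":0,"wz":0,"hand":0},{"dx":-0.09,"dy":0,"dz":0.78,"wx":0,"wy":0,"wz":0,"hand":0},{"dx":-0.09,"dy":0,"dz":0.8,"wx":0,"wy":0,"wz":0,"hand":0},{"dx":-0.09,"dy":0,"dz":0.8,"wx":0,"wy":0,"wz":0,"hand":0}]'

```text
clock: 19.05
eef_pos: [0.4174, 0.3064, 0.0446]
tool_rot: [0.807, 0.449, 0.335, -0.186]
ft_force: [-4.2, -5.7, 8.9]
grip_width: -0.0
grasp_force: 6.2
```

```bash
python3 -c "
from st import *
print(o['joint_pos'].round(2))"
```

```text
bed mm [ -3.6 -21.9  28.6] F bed [-7.   0.6  8.9] 19.05 -0.0
[ 0.4   0.34 -0.98 -0.43  0.42  2.68]
```

Emit:
drive_tool --rows '[{"dx":0,"dy":0,"dz":0.04,"wx":0,"wy":0,"wz":0,"hand":0},{"dx":0,"dy":0,"dz":0.08,"wx":0,"wy":0,"wz":0,"hand":0},{"dx":0,"dy":0,"dz":0.12,"wx":0,"wy":0,"wz":0,"hand":0},{"dx":0,"dy":0,"dz":0.12,"wx":0,"wy":0,"wz":0,"hand":0},{"dx":0,"dy":0,"dz":0.12,"wx":0,"wy":0,"wz":0,"hand":0}]'

```text
clock: 19.6
eef_pos: [0.4178, 0.3073, 0.0434]
tool_rot: [0.807, 0.448, 0.337, -0.186]
ft_force: [-32.2, -47.4, 63.7]
grip_width: 0.0001
grasp_force: 42.4
```

```bash
python3 -c "
from st import *
cv2.imwrite('pics/w10.png',im[...,::-1])
from fitm import fit
K=cam('wrist',o);a=-.025;x0=[p[0]+c*.025-s*a,p[1]+s*.025+c*a,p[2]]
for d in bot.outline_of('wrist','module')[:2]: 
  x,fu=fit(K,d['region'],x0,.016);e=x[:2]-p[:2];print(d['score'],d['extent'],'bed',c*e[0]+s*e[1],-s*e[0]+c*e[1],x[2]-p[2],fu)
arm()
"
```

```text
bed mm [ -2.6 -21.8  27.4] F bed [-57.3   2.4  63.7] 19.6 0.0001
0.85 [256.4, 215.6, 121.5, 73.6] bed 0.025079744992442584 -0.02505109467530931 -0.0034201980541981314 -0.8425512424138326
arm [(np.float64(0.65), np.float64(1.35)), (np.float64(0.665), np.float64(1.33)), (np.float64(0.675), np.float64(1.34))]
```

The module fits at bed (25.1, -25.1) mm, square to 0.2°, which is right. The push is 86 N, harder than needed, so I'll ease it to a moderate firm push.

Emit:
drive_tool --rows '[{"dx":0,"dy":0,"dz":-0.03,"wx":0,"wy":0,"wz":0,"hand":0},{"dx":0,"dy":0,"dz":-0.07,"wx":0,"wy":0,"wz":0,"hand":0},{"dx":0,"dy":0,"dz":-0.07,"wx":0,"wy":0,"wz":0,"hand":0},{"dx":0,"dy":0,"dz":-0.07,"wx":0,"wy":0,"wz":0,"hand":0},{"dx":0,"dy":0,"dz":-0.07,"wx":0,"wy":0,"wz":0,"hand":0}]'

```text
clock: 20.2
eef_pos: [0.4176, 0.3069, 0.044]
tool_rot: [0.807, 0.449, 0.336, -0.186]
ft_force: [-15.3, -22.3, 30.6]
grip_width: -0.0002
grasp_force: 20.0
```

```bash
python3 -c "
from st import *
from fitm import fit
K=cam('wrist',o);a=-.025;x0=[p[0]+c*.025-s*a,p[1]+s*.025+c*a,p[2]]
for d in bot.outline_of('wrist','module')[:1]: 
  x,fu=fit(K,d['region'],x0,.016);e=x[:2]-p[:2];print('bed',c*e[0]+s*e[1],-s*e[0]+c*e[1],x[2]-p[2],fu)
n=np.hypot(*f[:2]);F=np.linalg.norm(f);print(F)
if 18<F<70 and f[2]>8: print(bot.job_done())
"
```

```text
bed mm [ -3.1 -21.8  28. ] F bed [-27.    1.3  30.6] 20.2 -0.0002
bed 0.025490177195189787 -0.0240527956901449 0.00024167232343597078 -0.8194060773480663
40.88690415455687
the job is handed in; nothing more can be done
None
```

The job is handed in at about 20 s: the swing stop is at its end, and the module lies label up on the bed, against the fence and the stop. The fingers still push it diagonally with about 41 N (31 N down, 27 N towards the fence), after a brief 86 N peak that I eased off.

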